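Screw down the wiring box cover evenly

TASK

Close the white wiring box on the windowsill: tighten the four wing screws of its cover clockwise, first all round to about half-way and only then, in a second round, until each is felt to be snug, going crosswise each round (from a screw to the diagonally opposite one, then the other two). Do not let the cover cock over, do not overtighten any screw, and leave the other things on the sill alone.

Things in the scene. Friction and masses are not known exactly. Their poses are not given: they have to be found in the camera images.
- box: White plastic wiring box fixed to the sill, 140 mm (its x) by 160 mm (its y), rim 42.5 mm high; origin at the centre of its underside. It may stand turned by up to 0.4 rad. The screws stand at x = +-45 mm, y = +-55 mm in its frame: a near left, b far left, c far right, d near right (near = -x, left = +y); a is diagonal to c, b to d.
- lid: Loose rigid white cover, 126 x 146 x 5 mm, inside the box's rim; origin at the centre of its underside, z up. Springs (0.4 N/mm a corner) push it up against the collars, so each corner follows its screw. Somewhere between 0.78 and 1.32 rad of turn (unseen, nearly equal at the corners) it meets firm rubber seats under the screws.
- screw_a (a joint): Turn of the near left wing screw, rad, growing clockwise seen from above, which tightens; starts loose at 0 to 0.15. A steep cam thread carries it down 8 mm per rad against a steady friction of about 0.2 N m, which also holds it where it is left; each N pressed down on the wing saves 0.008 N m of that. Half-way is about 0.55; snug is found by feel somewhere between 0.8 and 1.55, differently each time (see lid and the collar).
- wing_a (a point): Top centre of the near left screw's grey plastic wing, on the screw's axis; about 72 mm above the sill when loose. Its x axis runs along the wing, and turns and sinks with the screw. The wing is an upright bar 32 mm long, 9 mm thick and 23 mm high; the wing twists springily on its screw by 0.33 rad per N m (about 0.07 while running down) and springs back when let go.
- collar_a: Steel collar with spring washer of the near left screw, 20 mm wide, under the wing; origin at the centre of its underside, which bears on the lid. Once the lid is on its seat its load on the lid grows about 110 N per rad, adding 0.008 N m of turning moment per N. Snug: 0.06 to 0.09 N m above free running (10 to 15 N); under 5 N is loose, over 23 N too tight.
- screw_b (a joint): Turn of the far left wing screw, rad, growing clockwise seen from above, which tightens; starts loose at 0 to 0.15. A steep cam thread carries it down 8 mm per rad against a steady friction of about 0.2 N m, which also holds it where it is left; each N pressed down on the wing saves 0.008 N m of that. Half-way is about 0.55; snug is found by feel somewhere between 0.8 and 1.55, differently each time (see lid and the collar).
- wing_b (a point): Top centre of the far left screw's grey plastic wing, on the screw's axis; about 72 mm above the sill when loose. Its x axis runs along the wing, and turns and sinks with the screw. The wing is an upright bar 32 mm long, 9 mm thick and 23 mm high; the wing twists springily on its screw by 0.33 rad per N m (about 0.07 while running down) and springs back when let go.
- collar_b: Steel collar with spring washer of the far left screw, 20 mm wide, under the wing; origin at the centre of its underside, which bears on the lid. Once the lid is on its seat its load on the lid grows about 110 N per rad, adding 0.008 N m of turning moment per N. Snug: 0.06 to 0.09 N m above free running (10 to 15 N); under 5 N is loose, over 23 N too tight.
- screw_c (a joint): Turn of the far right wing screw, rad, growing clockwise seen from above, which tightens; starts loose at 0 to 0.15. A steep cam thread carries it down 8 mm per rad against a steady friction of about 0.2 N m, which also holds it where it is left; each N pressed down on the wing saves 0.008 N m of that. Half-way is about 0.55; snug is found by feel somewhere between 0.8 and 1.55, differently each time (see lid and the collar).
- wing_c (a point): Top centre of the far right screw's grey plastic wing, on the screw's axis; about 72 mm above the sill when loose. Its x axis runs along the wing, and turns and sinks with the screw. The wing is an upright bar 32 mm long, 9 mm thick and 23 mm high; the wing twists springily on its screw by 0.33 rad per N m (about 0.07 while running down) and springs back when let go.
- collar_c: Steel collar with spring washer of the far right screw, 20 mm wide, under the wing; origin at the centre of its underside, which bears on the lid. Once the lid is on its seat its load on the lid grows about 110 N per rad, adding 0.008 N m of turning moment per N. Snug: 0.06 to 0.09 N m above free running (10 to 15 N); under 5 N is loose, over 23 N too tight.
- screw_d (a joint): Turn of the near right wing screw, rad, growing clockwise seen from above, which tightens; starts loose at 0 to 0.15. A steep cam thread carries it down 8 mm per rad against a steady friction of about 0.2 N m, which also holds it where it is left; each N pressed down on the wing saves 0.008 N m of that. Half-way is about 0.55; snug is found by feel somewhere between 0.8 and 1.55, differently each time (see lid and the collar).
- wing_d (a point): Top centre of the near right screw's grey plastic wing, on the screw's axis; about 72 mm above the sill when loose. Its x axis runs along the wing, and turns and sinks with the screw. The wing is an upright bar 32 mm long, 9 mm thick and 23 mm high; the wing twists springily on its screw by 0.33 rad per N m (about 0.07 while running down) and springs back when let go.
- collar_d: Steel collar with spring washer of the near right screw, 20 mm wide, under the wing; origin at the centre of its underside, which bears on the lid. Once the lid is on its seat its load on the lid grows about 110 N per rad, adding 0.008 N m of turning moment per N. Snug: 0.06 to 0.09 N m above free running (10 to 15 N); under 5 N is loose, over 23 N too tight.
- press_box: Bystander: small white plastic box with a press-button lid, 50 x 75 x 33 mm; origin at the centre of its underside.
- teapot_lid: Bystander: brown ceramic teapot lid, 84 mm across, 37 mm high with its knob; origin at the centre of its underside.
- bowl: Bystander: upturned glass dessert bowl, 104 mm across, 52 mm high; origin at the centre of its underside.
- strainer: Bystander: aluminium tea strainer, cup 72 mm across and 26 mm high with a handle to its -x, 108 mm from cup centre to handle end; origin at the centre of its underside.
Not all that is in view belongs to the job. What is meant by the lid is not green, pink or yellow, and is the larger of those in its own colour.

How it is judged:
By the outcome, as a careful person would: the job done as asked, in the order asked, and still so for the second after the job is handed in, with the robot touching nothing.
It also fails if it takes over 72 s, if anything falls off the work surface, if the arm or the gripper's body presses on something with over 40 N, if the wrist force passes 120 N, or if a joint passes its speed limit or range.

ROBOT

A 6-joint arm with a two-finger parallel gripper is mounted at the origin on the work surface. World frame = base frame: x ahead of the robot, y to its left, z up, the work surface at z = 0. Lengths are in m, angles in rad, forces in N, time in s.
With the tool pointing down it reaches from about 0.3 to 0.85 m from the base axis. Payload 4.2 kg.
Tool frame: the origin (TCP) lies midway between the tips of the shut fingers; the grasp point (between the pads) lies 19 mm behind it; z points along the fingers, y is the direction in which the jaws open and shut (so a half turn about z gives the same grasp; the last joint's range is limited). The gripper opens to 91 mm and grips with 3 to 60 N. Pads are 32 mm wide; open, the fingers measure 118 mm over their backs; the gripper's body (76 mm by 178 mm) begins 60 mm behind the grasp point.
Start: joints at [-1.242, 0.32, 1.565, -0, 1.257, -0.02], TCP at [0.197, -0.54, 0.214] pointing down, gripper open.
Joint ranges: [-3.11, 3.11], [-0.84, 2.01], [0.21, 2.61], [-1.34, 4.49], [0.05, 2.63], [-2.56, 2.56]. Speed limits (rad/s): [2.57, 2.57, 3.14, 3.14, 3.14, 3.14].

INTERFACE

Orientations are given as a unit quaternion [w, x, y, z].
In Python, from workcell import manip gives the robot as it stands.
- The arm moves only by the shell command python3 -m crank 'ROWS' [FORCE]. ROWS is JSON, one flat list of numbers, 7 for each row, row after row: the shift along the tool's x, y, z in mm, then the turn, a rotation vector about the tool's x, y, z in degrees, then the opening in per cent of the stroke, from 0 (shut) to 100 (fully open). A call has 1 to 10 rows; each row is the pose to reach, as a shift and turn from the pose commanded when the call began, along the tool's axes at that moment; what a row does not reach only later rows make up. A row lasts 1/8 s, in which the tool goes at most 62.5 mm and 10.7 degrees, less where a joint would pass 70% of its speed; a pose out of reach is approached as far as the arm can. A call with a gripper value outside its range is refused whole. The fingers move at their own pace and stop on an object; FORCE is the grip in N (left out, the last holds). Time passes only in rows, so rows that repeat a pose let the fingers close. It gives the time, the measured TCP pose, the force and the opening at its end, in the units of the state.
- manip.state(): the state, without advancing time (a new reading comes with each control period).
- manip.snapshot(name): name is "side" or "top" or "wrist"; returns a dict with "pixels" (480x640x3 uint8, blue, green, red), "K" (3x3 intrinsics, pixels), "k1" (the pictures are not rectified: a ray, as slopes to the right and down, at radius r is drawn at 1 + k1 r^2 times it, then the intrinsics apply), "rvec" (rotation vector, rad) and "tvec" (3), from world to camera coordinates, as OpenCV has them. Camera axes: x right, y down, z forward; pixel columns grow to the right and rows downward; lengths in m; the calibration is good to about 2 mm. A picture is of the moment at which its call begins. There is no depth.
- manip.hand_in(): hands the job in, once; it reports no verdict.
Trained networks look in a picture, given as the dict that the camera call returned (one of the last four; its "shot" number tells which), for a name from the list of things; names that differ only in an ending like _2 or _b are one class to them, and where a whole thing is asked for, a point or a joint stands for the part that bears it (a point fixed in the world has none). Each returns a list of dicts, best first, with "confidence" (0 to 1); they miss things now and then, are a little off and sometimes report something else, mostly with a low value. They report only what shows in the picture. A call takes as long as a camera call. They do not tell look-alikes from the thing itself.
- manip.boxes_of(thing, picture): "box" ([left, top, right, bottom] in pixels, round what is visible of it).
- manip.pinpoint(thing, picture): "pixel" ([column, row] in pixels: a listed point, or the origin of a listed thing).
The state is a dict: "time_s": time; "q": joint angles; "joint_velocities": joint speeds; "joint_torque": joint torques, N m; "position": TCP position; "eef_rot": TCP orientation; "wrist_force": force on the tool from outside, world axes, zero at the start; "wrist_torque": the same for the moment, N m; "grip_width": finger opening in m.
Only numpy, scipy, OpenCV 4.12 (cv2) and the standard library are available. Lean on these libraries where they do the work, as an engineer would, in place of code of your own. Each camera call takes 0.05 s, during which the arm holds its last target. There are 200 camera calls.

## Working session

There is one attempt and no reset: what is moved stays moved. The work goes in short steps, Python scripts to look and compute and a shell command to move; the robot and the scene stay as the last step left them, time stands still between calls to the robot, and variables do not carry over. Pictures are saved under pics/ and viewed, about 8 in all and at most 12, crops included, and the job is handed in when it is done.

```bash
mkdir -p pics; ls; cat > h.py <<'E'
import numpy as np, cv2
from scipy.spatial.transform import Rotation as R
from workcell import manip
def ray(p,px):
    K=np.array(p["K"]);Rm=R.from_rotvec(np.array(p["rvec"]).ravel()).as_matrix();t=np.array(p["tvec"]).ravel()
    n=cv2.undistortPoints(np.array([[px]],float),K,np.array([p["k1"],0,0,0.]))[0,0]
    return -Rm.T@t, Rm.T@np.array([n[0],n[1],1])
def at(p,px,z):
    o,d=ray(p,px); return o+d*(z-o[2])/d[2]
def proj(p,P):
    return cv2.projectPoints(np.array(P,float).reshape(-1,3),np.array(p["rvec"],float),np.array(p["tvec"],float),np.array(p["K"]),np.array([p["k1"],0,0,0.]))[0].reshape(-1,2)
E
python3 - <<'E'
from h import *
s=manip.state();print(s)
for n in("top","side"):
    p=manip.snapshot(n);cv2.imwrite(f"pics/{n}0.png",p["pixels"])
    print(n,p["k1"])
    for th,z in(("wing_a",.072),("box",0),("lid",.035)):
        for d in manip.pinpoint(th,p): print(th,d["confidence"],np.round(d["pixel"],1),np.round(at(p,d["pixel"],z),4))
E
```

```text
pics
{'time_s': 0.0, 'q': array([-1.24198934e+00,  3.20290451e-01,  1.56567650e+00,  8.04272772e-08,
        1.25739569e+00, -1.99849793e-02]), 'joint_velocities': array([ 0.00079865, -0.00164631,  0.0006582 , -0.00065236, -0.00032218,
       -0.00010069]), 'joint_torque': array([-5.99092109e-04, -4.12457836e+01, -2.31976819e+01,  7.27867917e-02,
        4.56603058e-02, -1.54553891e-04]), 'position': array([ 0.19635877, -0.53989415,  0.2131221 ]), 'eef_rot': array([-8.74466104e-04,  9.84831140e-01,  1.73513234e-01, -1.36071959e-04]), 'wrist_force': array([-0.89382983, -0.24762928,  0.38083137]), 'wrist_torque': array([ 0.00336506,  0.0250933 , -0.04594752]), 'grip_width': 0.0912643702400954}
top -0.10360591918624719
wing_a 0.57 [316.9 248.9] [ 0.4966 -0.0198  0.072 ]
wing_a 0.51 [360.7 236.9] [ 0.5244 -0.13    0.072 ]
wing_a 0.48 [344.8 201.7] [ 0.6146 -0.0928  0.072 ]
wing_a 0.37 [306.9 216.4] [0.5791 0.0034 0.072 ]
lid 0.95 [245.1 221.8] [0.5745 0.1632 0.035 ]
lid 0.88 [362.8 318.8] [ 0.3204 -0.1322  0.035 ]
lid 0.86 [282.7 298. ] [0.3773 0.0691 0.035 ]
lid 0.75 [330.3 225.4] [ 0.5604 -0.056   0.035 ]
lid 0.72 [299.  157.6] [0.7416 0.0213 0.035 ]
side 0.04495572261538617
wing_a 0.62 [339.1 279.3] [ 0.5314 -0.1272  0.072 ]
wing_a 0.6 [306.9 241.2] [ 0.4983 -0.0244  0.072 ]
wing_a 0.51 [309.4 133.5] [0.5882 0.2902 0.072 ]
wing_a 0.49 [380.7 259.5] [ 0.619  -0.1069  0.072 ]
wing_a 0.48 [345.7 221. ] [0.5859 0.0033 0.072 ]
box 0.52 [306.2 247.3] [0.5049 0.0174 0.    ]
lid 0.95 [244.6 239.4] [0.3843 0.0464 0.035 ]
lid 0.83 [231.7 329.6] [ 0.3262 -0.1504  0.035 ]
lid 0.82 [342.3 262.2] [ 0.5573 -0.0662  0.035 ]
lid 0.69 [324.1 191.9] [0.5772 0.1298 0.035 ]
```

```bash
python3 - <<'E'
import cv2,numpy as np
a=cv2.imread("pics/top0.png")[90:370,190:430];b=cv2.imread("pics/side0.png")[120:360,200:460]
a=cv2.resize(a,(400,467),interpolation=2);b=cv2.resize(b,(400,369),interpolation=2)
o=np.zeros((467,800,3),np.uint8);o[:,:400]=a;o[:369,400:]=b
cv2.imwrite("pics/v1.png",o)
E
```

```text
(no output)
```

View pics/v1.png

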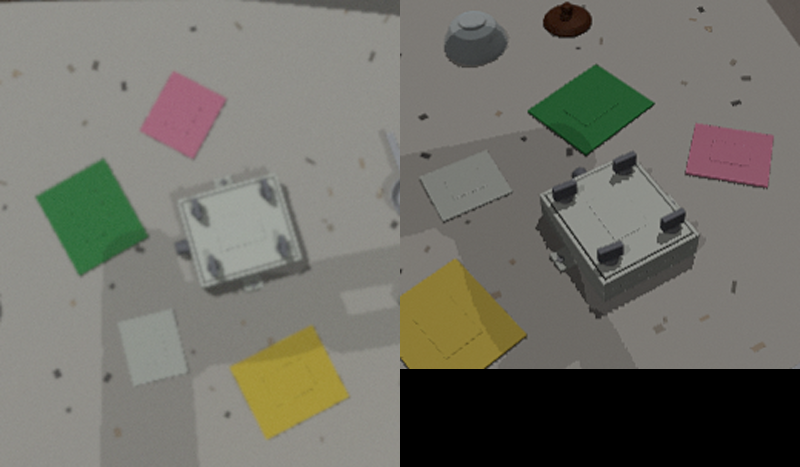

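The crops show the white box with four dark wings (about (200,210), (267,190), (285,245), (215,265) in the left crop). The flat coloured and white plates lie apart from it. Next I fit the box pose and work out the hover move.

```bash
cat >> h.py <<'E'
S=np.array([[-45,55],[45,55],[45,-55],[-45,-55]])/1000.
def fit(W):  # W 4x2 world a,b,c,d -> centre,yaw,resid
    c=W.mean(0);A=W-c;y=np.arctan2((S[:,0]*A[:,1]-S[:,1]*A[:,0]).sum(),(S*A).sum())
    r=np.array([[np.cos(y),-np.sin(y)],[np.sin(y),np.cos(y)]]);return c,y,(S@r.T+c-W)*1000
def screws(c,y):
    r=np.array([[np.cos(y),-np.sin(y)],[np.sin(y),np.cos(y)]]);return S@r.T+c
def yaw(s): 
    x=R.from_quat(np.roll(s["eef_rot"],-1)).as_matrix()[:,0];return np.arctan2(x[1],x[0])
def go(P,wyaw=None,s=None):  # shift mm in tool axes, clockwise turn deg to bring tool x to wyaw (mod pi)
    s=s or manip.state();M=R.from_quat(np.roll(s["eef_rot"],-1)).as_matrix()
    d=M.T@(np.array(P)-s["position"])*1000
    t=0 if wyaw is None else np.degrees((yaw(s)-wyaw+np.pi/2)%np.pi-np.pi/2)
    return np.round(d,1),round(t,1)
E
python3 - <<'E'
from h import *
T=np.array([[.4966,-.0198],[.5791,.0034],[.6146,-.0928],[.5244,-.13]])
U=np.array([[.4983,-.0244],[.5859,.0033],[.619,-.1069],[.5314,-.1272]])
for W in(T,U,(T+U)/2):print(fit(W))
print(yaw(manip.state()),go([.50,-.065,.27]))
E
```

```text
(array([ 0.553675, -0.0598  ]), np.float64(0.31349212959454714), array([[-2.69284504, -1.55777453],
       [ 0.42077644,  2.99664523],
       [-1.15715496, -5.44222547],
       [ 3.42922356,  4.00335477]]))
(array([ 0.55865, -0.0638 ]), np.float64(0.28776878019490926), array([[ 1.59068153,  0.56676735],
       [ 0.28983761, -1.59002103],
       [-1.59068153,  3.13323265],
       [-0.28983761, -2.10997897]]))
(array([ 0.5561625, -0.0618   ]), np.float64(0.3005237948629979), array([[-0.55180163, -0.48593935],
       [ 0.36453932,  0.70591163],
       [-1.37319837, -1.16406065],
       [ 1.56046068,  0.94408837]]))
0.34879194430248966 (array([ 447.7, -343. ,  -56.1]), 0)
```

```bash
python3 -m crank '[448,-343,-56,0,0,0,30, 448,-343,-56,0,0,0,30, 448,-343,-56,0,0,0,30, 448,-343,-56,0,0,0,30, 448,-343,-56,0,0,0,30, 448,-343,-56,0,0,0,30, 448,-343,-56,0,0,0,30, 448,-343,-56,0,0,0,30, 448,-343,-56,0,0,0,30, 448,-343,-56,0,0,0,30]' 20
python3 - <<'E'
from h import *
s=manip.state();print(s["time_s"],s["position"],yaw(s),s["grip_width"],s["wrist_force"],s["wrist_torque"])
p=manip.snapshot("wrist");cv2.imwrite("pics/w1.png",p["pixels"])
for d in manip.pinpoint("wing_a",p): print(d["confidence"],np.round(d["pixel"],1),np.round(at(p,d["pixel"],.072),4))
print(proj(p,np.c_[screws(np.array([.5562,-.0618]),.3),np.full(4,.072)]))
s=manip.state();print(s["time_s"],s["position"],s["wrist_force"],s["wrist_torque"])
E
```

```text
time_s: 1.65
position: [0.5021, -0.0617, 0.2702]
eef_rot: [-0.0, 0.984, 0.176, 0.001]
wrist_force: [-0.3, -0.0, 0.1]
grip_width: 0.0275
1.65 [ 0.50212065 -0.06174667  0.27015683] 0.3543669484044307 0.02748445660348985 [-0.27454607 -0.03858386  0.07628508] [-0.04253743  0.01699286  0.04336886]
0.92 [396.4 211.4] [ 0.5268 -0.1305  0.072 ]
0.66 [275.5 199.8] [ 0.4985 -0.0234  0.072 ]
0.66 [406.5 109.9] [ 0.6116 -0.1037  0.072 ]
0.6 [281.4  99.4] [ 5.822e-01 -2.000e-04  7.200e-02]
[[274.05151941 201.02832951]
 [276.92224455  96.77269679]
 [405.51169175 104.34585807]
 [394.70551427 207.59920827]]
1.75 [ 0.50033168 -0.06443525  0.26975203] [-0.32823438 -0.46691618 -0.85320405] [-0.05382532 -0.0017889   0.02143394]
```

View pics/w1.png

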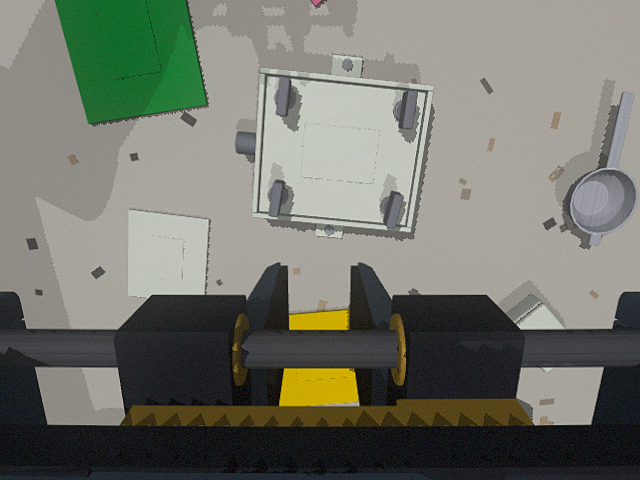

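The wrist view shows the box (rim 255–430, 70–235) with wings at (277,198), (283,97), (408,108) and (394,210), tilted slightly clockwise. I'll take a still picture and fit bar models to it.

```bash
cat >> h.py <<'E'
from scipy.optimize import differential_evolution as DE
def hull(p,x,y,w,z,h=.023):
    c,s=np.cos(w),np.sin(w);P=[[x+a*c-b*s,y+a*s+b*c,zz] for a in(-.016,.016) for b in(-.0045,.0045) for zz in(z,z-h)]
    return cv2.convexHull(proj(p,P).astype(np.float32))
def fitwing(p,x0,y0,w0,z=.072,span=.006,thr=110):
    u,v=proj(p,[[x0,y0,z]])[0].astype(int);h=34;g=cv2.cvtColor(p["pixels"],cv2.COLOR_BGR2GRAY)[v-h:v+h,u-h:u+h]
    g=cv2.resize(g,None,fx=4,fy=4,interpolation=cv2.INTER_LINEAR);m=(g<thr).astype(np.uint8)
    def f(q):
        r=np.zeros_like(m);cv2.fillPoly(r,[np.int32((hull(p,*q,z)-[u-h,v-h]).reshape(-1,2)*4+2)],1)
        return -(r&m).sum()/(r|m).sum()
    o=DE(f,[(x0-span,x0+span),(y0-span,y0+span),(w0-.45,w0+.45)],seed=0,maxiter=40,popsize=10,tol=1e-6)
    vis=cv2.cvtColor(g,cv2.COLOR_GRAY2BGR);cv2.polylines(vis,[np.int32((hull(p,*o.x,z)-[u-h,v-h]).reshape(-1,2)*4+2)],True,(0,0,255))
    return o.x,-o.fun,vis
E
python3 - <<'E'
from h import *
manip.snapshot("wrist");p=manip.snapshot("wrist")
s=manip.state();print(s["time_s"],s["position"],yaw(s))
pp=[at(p,d["pixel"],.072)[:2] for d in manip.pinpoint("wing_a",p)];print(np.round(pp,4))
c0,y0=np.array([.5562,-.0618]),.3
V=[];W=[]
for q in screws(c0,y0):
    n=min(pp,key=lambda a:np.hypot(*(a-q))); n=n if np.hypot(*(n-q))<.015 else q
    o,f,v=fitwing(p,*n,.25);print(np.round(o,4),round(f,3));V.append(v);W.append(o[:2])
print(fit(np.array(W)))
cv2.imwrite("pics/v2.png",np.vstack([np.hstack(V[:2]),np.hstack(V[3:1:-1])]))
E
```

```text
1.85 [ 0.4995807  -0.06582514  0.26973324] 0.34784045559818905
[[ 0.5846  0.0014]
 [ 0.4984 -0.0241]
 [ 0.6117 -0.1061]
 [ 0.5246 -0.1272]]
[ 0.4939 -0.0181  0.5112] -1024989946863896.8
[0.5815 0.0068 0.0904] -1120156914847556.0
[ 0.6177 -0.1111  0.2713] -938861160103295.5
[ 0.5306 -0.1332  0.1467] -797973096583014.6
(array([ 0.55592693, -0.06387827]), np.float64(0.28788759960298477), array([[ 3.30120049, -5.85108508],
       [ 1.92512144, -5.19949749],
       [-3.02805798,  7.26123848],
       [-2.19826395,  3.7893441 ]]))h.py:34: RuntimeWarning: overflow encountered in scalar negative
  return -(r&m).sum()/(r|m).sum()
```

View pics/v2.png

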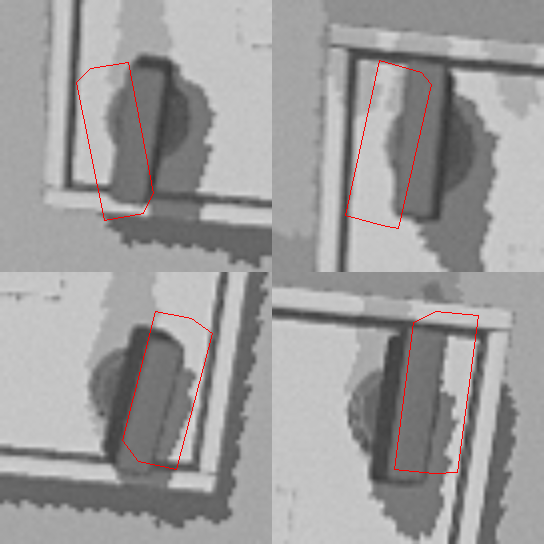

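```bash
cat >> h.py <<'E'
def fittop(p,x0,y0,w0,z=.072,span=.004):
    u,v=proj(p,[[x0,y0,z]])[0].astype(int);h=34;k=6
    g=cv2.resize(cv2.cvtColor(p["pixels"],cv2.COLOR_BGR2GRAY)[v-h:v+h,u-h:u+h],None,fx=k,fy=k,interpolation=cv2.INTER_CUBIC)
    gf=cv2.GaussianBlur(g.astype(np.float32),(0,0),k*.7);G=np.hypot(cv2.Sobel(gf,5,1,0),cv2.Sobel(gf,5,0,1));G=np.minimum(G,np.percentile(G,93))
    e=[np.array([[a,b] for a in np.linspace(-.016,.016,30)]) for b in(-.0045,.0045)]+[np.array([[a,b] for b in np.linspace(-.0045,.0045,9)]) for a in(-.016,.016)]
    e=np.vstack(e)
    def px(q):
        c,s=np.cos(q[2]),np.sin(q[2]);P=np.c_[q[0]+e[:,0]*c-e[:,1]*s,q[1]+e[:,0]*s+e[:,1]*c,np.full(len(e),z)]
        return ((proj(p,P)-[u-h,v-h]+.5)*k-.5).astype(np.float32)
    f=lambda q:-float(cv2.remap(G,px(q)[None,:,:],None,cv2.INTER_LINEAR).mean())/float(G.max())
    o=DE(f,[(x0-span,x0+span),(y0-span,y0+span),(w0-.25,w0+.25)],seed=0,maxiter=60,popsize=12,tol=1e-6)
    vis=cv2.cvtColor(g,cv2.COLOR_GRAY2BGR)
    for a in px(o.x).astype(int):cv2.circle(vis,tuple(int(t) for t in a),1,(0,0,255),-1)
    return o.x,-o.fun,cv2.resize(vis,(272,272))
E
python3 - <<'E'
from h import *
p=manip.snapshot("wrist")
pp=[at(p,d["pixel"],.072)[:2] for d in manip.pinpoint("wing_a",p)]
c0,y0=np.array([.5562,-.0618]),.3
W=np.array([min(pp,key=lambda a:np.hypot(*(a-q))) for q in screws(c0,y0)]);print(fit(W))
V=[];X=[]
for n,w in zip(W,(.19,.27,.2,.14)):
    o,f,v=fittop(p,*n,w);print(np.round(o,4),round(f,3));V.append(v);X.append(o[:2])
print(fit(np.array(X)))
cv2.imwrite("pics/v3.png",np.vstack([np.hstack(V[:2]),np.hstack(V[3:1:-1])]))
E
```

```text
(array([ 0.55555332, -0.06442643]), np.float64(0.2731656415802566), array([[-2.27749489, -0.03983711],
       [ 1.79745765, -1.02733971],
       [-0.03559668,  0.56881442],
       [ 0.51563392,  0.49836241]]))
[ 0.4983 -0.0225  0.1774] 0.657
[0.5862 0.0006 0.2301] 0.638
[ 0.6144 -0.1061  0.2517] 0.587
[ 0.5252 -0.1334 -0.1002] 0.465
(array([ 0.55603869, -0.06534239]), np.float64(0.25955696287445507), array([[ 0.12198139, -1.25282488],
       [-0.82580984, -1.25994595],
       [-0.77213667, -0.84015818],
       [ 1.47596513,  3.35292901]]))
```

View pics/v3.png

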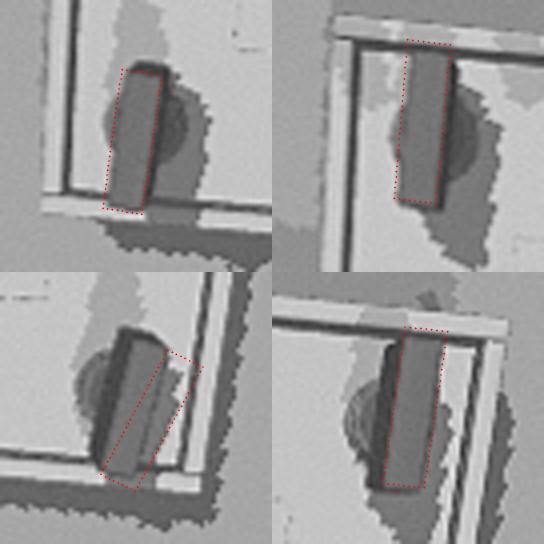

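Wings a, b and c fit well: yaw of the box is 0.258, and the three sides match 90 x 110 mm. d's fit latched on its shadow, so I use a+c−b = (0.5265, −0.1292) with its yaw read at about 0.13. Starting turns come out within 0–0.15, as given.

```bash
cat >> h.py <<'E'
C0,Y0=np.array([.5564,-.0643]),.258
SC=dict(zip("abcd",screws(C0,Y0)))
def st():
    s=manip.state();print(round(s["time_s"],2),np.round(s["position"],4),"yaw",round(yaw(s),3),"F",np.round(s["wrist_force"],2),"M",np.round(s["wrist_torque"],3),"g",round(s["grip_width"],4));return s
E
python3 - <<'E'
from h import *
st();print(SC);x=SC["a"]
for z in(.10,.054):print(go([*x,z],.18))
E
```

```text
2.0 [ 0.4996 -0.0662  0.2699] yaw 0.347 F [-0.43  1.04 -0.77] M [0.003 0.05  0.035] g 0.0274
{'a': array([ 0.4988563 , -0.02260201]), 'b': array([5.85877500e-01, 3.61247994e-04]), 'c': array([ 0.6139437 , -0.10599799]), 'd': array([ 0.5269225 , -0.12896125])}
(array([ 14.1, -41.3, 169.9]), np.float64(9.5))
(array([ 14.2, -41.3, 215.9]), np.float64(9.5))
```

```bash
python3 -m crank '[14,-41,60,0,0,9.5,30, 14,-41,120,0,0,9.5,30, 14,-41,170,0,0,9.5,30, 14,-41,200,0,0,9.5,30, 14,-41,216,0,0,9.5,30, 14,-41,216,0,0,9.5,30, 14,-41,216,0,0,9.5,0, 14,-41,216,0,0,9.5,0, 14,-41,216,0,0,9.5,0]' 20
python3 - <<'E'
from h import *
s=st();p=manip.snapshot("wrist");cv2.imwrite("pics/w2.png",cv2.resize(p["pixels"][120:480,160:480],None,fx=1.5,fy=1.5));st()
E
```

```text
time_s: 3.12
position: [0.4999, -0.0206, 0.055]
eef_rot: [-0.001, 0.996, 0.091, 0.001]
wrist_force: [-0.6, 4.7, 2.4]
grip_width: 0.0088
3.12 [ 0.4999 -0.0206  0.055 ] yaw 0.181 F [-0.61  4.74  2.4 ] M [ 0.891  0.069 -0.026] g 0.0088
3.17 [ 0.4999 -0.0207  0.0549] yaw 0.182 F [0.   5.42 3.31] M [ 1.037  0.186 -0.01 ] g 0.0091
```

View pics/w2.png

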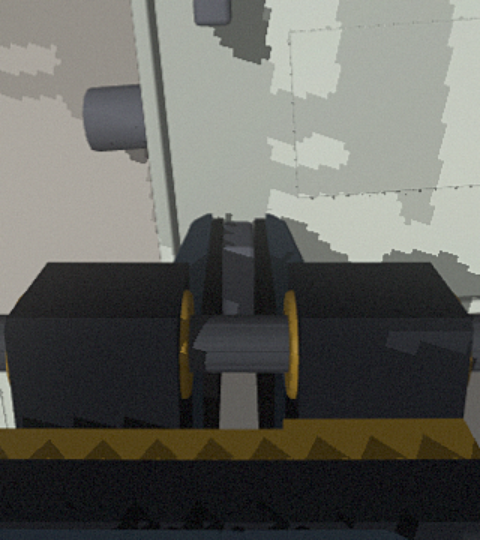

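Gripped at 9 mm, lying along the wing; the side force says the axis is about 2 mm further towards +y. Now turn, with that shift.

```bash
python3 -m crank '[0,-2,1,0,0,8,0, 0,-2,2,0,0,16,0, 0,-2,3,0,0,24,0, 0,-2,3.8,0,0,31,0, 0,-2,3.8,0,0,31,0, 0,-2,3.8,0,0,31,0]' 25
python3 - <<'E'
from h import *
s=st();p=manip.snapshot("wrist");st();x=SC["a"]
E
```

```text
time_s: 3.92
position: [0.4998, -0.0216, 0.0512]
eef_rot: [0.002, 0.984, -0.177, 0.001]
wrist_force: [-0.1, -5.7, 3.5]
grip_width: 0.0089
3.92 [ 0.4998 -0.0216  0.0512] yaw -0.355 F [-0.09 -5.73  3.54] M [-1.067  0.237  0.147] g 0.0089
3.98 [ 0.4997 -0.0216  0.0512] yaw -0.355 F [-0.83 -6.3   3.36] M [-1.063  0.146  0.108] g 0.0089
```

```bash
sed -i 's/^C0,Y0=.*/C0,Y0=np.array([.5574,-.0629]),.258/' h.py; python3 - <<'E'
from h import *
for z in(.095,.054):print(go([*SC["c"],z],.25))
E
```

```text
(array([137. ,  37.9, -43.3]), np.float64(-34.7))
(array([136.9,  37.8,  -2.3]), np.float64(-34.7))
```

```bash
python3 -m crank '[0,0,0,0,0,0,30, 0,0,-10,0,0,0,30, 0,0,-43,0,0,-5,30, 40,11,-43,0,0,-15,30, 90,25,-43,0,0,-25,30, 137.3,38.8,-43,0,0,-34.7,30, 137.3,38.8,-43,0,0,-34.7,30, 137.3,38.8,-25,0,0,-34.7,30, 137.3,38.8,-2.3,0,0,-34.7,30, 137.3,38.8,-2.3,0,0,-34.7,30]' 25
python3 - <<'E'
from h import *
s=st();print(go([*SC["c"],.054],.25),SC["c"])
E
```

```text
time_s: 5.22
position: [0.6118, -0.103, 0.0512]
eef_rot: [-0.001, 0.992, 0.123, -0.002]
wrist_force: [-0.5, -0.7, 0.2]
grip_width: 0.0273
5.22 [ 0.6118 -0.103   0.0512] yaw 0.247 F [-0.55 -0.7   0.23] M [ 0.028  0.034 -0.035] g 0.0273
(array([ 2.7,  2.3, -2.8]), np.float64(-0.2)) [ 0.6149437  -0.10459799]
```

```bash
python3 -m crank '[0,0,0,0,0,0,30, 0,0,0,0,0,0,0, 0,0,0,0,0,0,0, 0,0,0,0,0,0,0]' 25
python3 - <<'E'
from h import *
s=st();print(go([*SC["c"],.054],.25),SC["c"])
E
```

```text
time_s: 5.72
position: [0.6145, -0.104, 0.0532]
eef_rot: [0.0, 0.992, 0.123, 0.001]
wrist_force: [0.1, 1.5, 2.4]
grip_width: 0.0088
5.72 [ 0.6145 -0.104   0.0532] yaw 0.247 F [0.06 1.45 2.42] M [0.225 0.039 0.029] g 0.0088
(array([ 0.3,  0.7, -0.8]), np.float64(-0.2)) [ 0.6149437  -0.10459799]
```

```bash
python3 -m crank '[0,-0.3,1,0,0,9,0, 0,-0.3,2.2,0,0,18,0, 0,-0.3,3.4,0,0,27,0, 0,-0.3,4.3,0,0,34.8,0, 0,-0.3,4.3,0,0,34.8,0, 0,-0.3,4.3,0,0,34.8,0]' 25
python3 - <<'E'
from h import *
s=st()
for z in(.095,.054):print(go([*SC["b"],z],.23))
E
```

```text
time_s: 6.48
position: [0.6144, -0.105, 0.0488]
eef_rot: [0.001, 0.984, -0.178, 0.001]
wrist_force: [-2.0, -5.2, 4.1]
grip_width: 0.009
6.47 [ 0.6144 -0.105   0.0488] yaw -0.357 F [-2.03 -5.15  4.1 ] M [-0.943  0.219  0.132] g 0.009
(array([-63. , -90.3, -46.5]), np.float64(-33.6))
(array([-63.1, -90.4,  -5.5]), np.float64(-33.6))
```

```bash
python3 -m crank '[0,0,0,0,0,0,30, 0,0,-10,0,0,0,30, 0,0,-46,0,0,-5,30, -20,-30,-46,0,0,-15,30, -62.7,-89.3,-46,0,0,-25,30, -62.7,-89.3,-46,0,0,-33.6,30, -62.7,-89.3,-25,0,0,-33.6,30, -62.7,-89.3,-5.5,0,0,-33.6,30, -62.7,-89.3,-5.5,0,0,-33.6,30, -62.7,-89.3,-5.5,0,0,-33.6,30]' 25
python3 -m crank '[0,0,0,0,0,0,0, 0,0,0,0,0,0,0, 0,0,0,0,0,0,0]' 25
python3 - <<'E'
from h import *
s=st();print(SC["b"])
E
```

```text
time_s: 7.72
position: [0.5873, 0.0021, 0.0544]
eef_rot: [-0.0, 0.994, 0.113, 0.001]
wrist_force: [1.0, 0.5, 0.1]
grip_width: 0.0274
time_s: 8.1
position: [0.587, 0.0024, 0.0543]
eef_rot: [-0.0, 0.994, 0.113, 0.001]
wrist_force: [-0.9, 2.7, 3.2]
grip_width: 0.0092
8.1 [0.587  0.0024 0.0543] yaw 0.226 F [-0.91  2.67  3.17] M [ 0.531  0.129 -0.042] g 0.0092
[0.5868775  0.00176125]
```

```bash
python3 -m crank '[0,-0.3,1,0,0,8.5,0, 0,-0.3,2.2,0,0,17,0, 0,-0.3,3.2,0,0,25.5,0, 0,-0.3,4.2,0,0,33.6,0, 0,-0.3,4.2,0,0,33.6,0, 0,-0.3,4.2,0,0,33.6,0]' 25
python3 - <<'E'
from h import *
s=st()
for z in(.095,.054):print(go([*SC["d"],z],.13))
E
```

```text
time_s: 8.85
position: [0.5869, 0.0012, 0.05]
eef_rot: [0.001, 0.984, -0.178, 0.0]
wrist_force: [-1.1, -4.9, 5.6]
grip_width: 0.0089
8.85 [0.5869 0.0012 0.05  ] yaw -0.357 F [-1.11 -4.92  5.62] M [-0.836  0.264  0.134] g 0.0089
(array([-10.2, 141.3, -44.8]), np.float64(-27.9))
(array([-10.2, 141.2,  -3.8]), np.float64(-27.9))
```

```bash
python3 -m crank '[0,0,0,0,0,0,30, 0,0,-10,0,0,0,30, 0,0,-44,0,0,-5,30, -4,50,-44,0,0,-15,30, -7,100,-44,0,0,-25,30, -9.9,142.3,-44,0,0,-27.9,30, -9.9,142.3,-44,0,0,-27.9,30, -9.9,142.3,-25,0,0,-27.9,30, -9.9,142.3,-4,0,0,-27.9,30, -9.9,142.3,-4,0,0,-27.9,30]' 25
python3 -m crank '[0,0,0,0,0,0,30, 0,0,0,0,0,0,0, 0,0,0,0,0,0,0, 0,0,0,0,0,0,0]' 25
python3 - <<'E'
from h import *
s=st();print(SC["d"])
p=manip.snapshot("wrist");cv2.imwrite("pics/w3.png",cv2.resize(p["pixels"][120:480,160:480],None,fx=1.5,fy=1.5))
E
```

```text
time_s: 10.1
position: [0.5268, -0.1262, 0.0523]
eef_rot: [-0.001, 0.998, 0.064, -0.001]
wrist_force: [0.1, -0.4, -0.7]
grip_width: 0.0272
time_s: 10.6
position: [0.5278, -0.1271, 0.0541]
eef_rot: [-0.0, 0.998, 0.063, 0.001]
wrist_force: [0.2, 3.0, 3.0]
grip_width: 0.0089
10.6 [ 0.5278 -0.1271  0.0541] yaw 0.127 F [0.16 2.99 2.97] M [ 0.556 -0.039  0.063] g 0.0089
[ 0.5279225  -0.12756125]
```

View pics/w3.png

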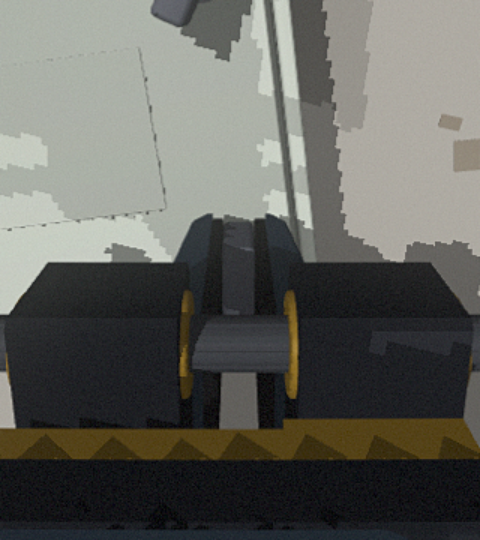

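Wing d sits squarely between the pads (238,255), width 8.9 mm, and turned wing c shows at (180,10). Turning d.

```bash
python3 -m crank '[0,-0.3,0.9,0,0,7,0, 0,-0.3,1.7,0,0,14,0, 0,-0.3,2.6,0,0,21,0, 0,-0.3,3.4,0,0,27.9,0, 0,-0.3,3.4,0,0,27.9,0, 0,-0.3,3.4,0,0,27.9,0]' 25
python3 - <<'E'
from h import *
st();print(go([.485,-.063,.25],.25))
E
```

```text
time_s: 11.4
position: [0.5276, -0.1281, 0.0505]
eef_rot: [0.001, 0.984, -0.178, 0.001]
wrist_force: [-0.6, -2.6, 4.4]
grip_width: 0.0087
11.4 [ 0.5276 -0.1281  0.0505] yaw -0.357 F [-0.6  -2.61  4.37] M [-0.55   0.186  0.152] g 0.0087
(array([ -62.4,  -45.8, -199.6]), np.float64(-34.8))
```

```bash
python3 -m crank '[0,0,0,0,0,0,30, 0,0,-20,0,0,0,30, -10,-10,-70,0,0,0,30, -30,-40,-120,0,0,0,30, -55,-71,-170,0,0,0,30, -55,-71,-170,0,0,0,30, -55,-71,-170,0,0,0,30]' 25
python3 - <<'E'
from h import *
manip.snapshot("wrist");p=manip.snapshot("wrist");st()
V=[]
for k in "abcd":
    o,f,v=fittop(p,*SC[k],-.29,z=.0676);print(k,np.round(o,4),round(f,3),"turn",round(Y0-o[2],3),SC[k]);V.append(v)
cv2.imwrite("pics/v4.png",np.vstack([np.hstack(V[:2]),np.hstack(V[3:1:-1])]))
E
```

```text
time_s: 12.28
position: [0.5002, -0.0411, 0.2192]
eef_rot: [-0.0, 0.984, -0.179, -0.001]
wrist_force: [0.6, 0.4, -0.0]
grip_width: 0.0274
12.38 [ 0.5    -0.0418  0.2182] yaw -0.36 F [-0.36  0.15 -0.6 ] M [ 0.115  0.038 -0.036] g 0.0272
a [ 0.4982 -0.0224 -0.2964] 0.559 turn 0.554 [ 0.4998563  -0.02120201]
b [ 5.853e-01 -3.000e-04 -3.051e-01] 0.633 turn 0.563 [0.5868775  0.00176125]
c [ 0.6139 -0.1054 -0.3308] 0.572 turn 0.589 [ 0.6149437  -0.10459799]
d [ 0.5262 -0.1292 -0.3055] 0.569 turn 0.563 [ 0.5279225  -0.12756125]
```

View pics/v4.png

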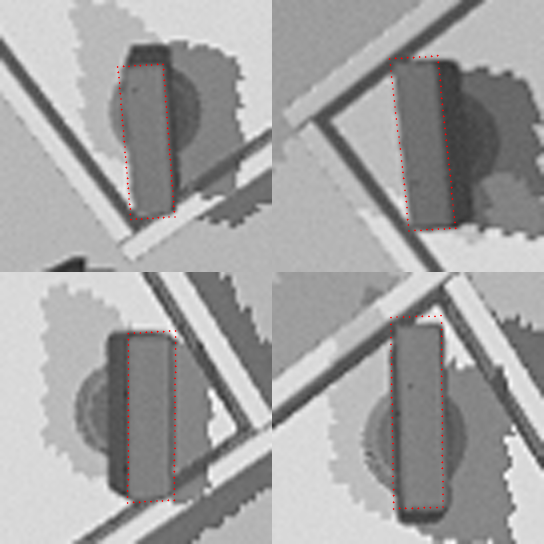

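All four wings stand near half-way (fitted turn 0.55–0.59) with overlays on the wing tops. Now for the second round, starting at a.

```bash
cat > m.py <<'E'
from h import *
import sys
n=int(sys.argv[1]) if len(sys.argv)>1 else 6
A=[]
for i in range(n):
    manip.snapshot("wrist");s=manip.state();A.append([*s["wrist_torque"],*s["wrist_force"],s["joint_torque"][5]])
A=np.array(A);m=A.mean(0)
print("t%.2f pos %s tooltrn %.3f Mz %.3f(sd%.3f) F %s T %.3f j6 %.3f"%(s["time_s"],np.round(s["position"],4),Y0-yaw(s),m[2],A[:,2].std(),np.round(m[3:6],1),m[2]+.008*m[5],m[6]))
E
python3 m.py 6
python3 - <<'E'
from h import *
s=st();print(s["q"]);
for z in (.085,.05):print(go([.4998,-.0214,z],-.296))
E
```

```text
t12.68 pos [ 0.5007 -0.0418  0.2193] tooltrn 0.619 Mz -0.005(sd0.030) F [-0.2  0.3 -0.2] T -0.007 j6 -0.002
12.68 [ 0.5007 -0.0418  0.2193] yaw -0.361 F [ 0.43  0.02 -0.19] M [0.095 0.006 0.008] g 0.0273
[-1.06173289e-01  2.02410886e-01  1.71407205e+00 -1.57375794e-05
  1.22642462e+00  1.82513449e+00]
(array([ -7.9, -18.8, 134.4]), np.float64(-3.7))
(array([ -7.8, -18.8, 169.4]), np.float64(-3.7))
```

Joint 6 is near its limit this way round, so I turn the gripper half a turn back first; the grasp is the same.

```bash
python3 -m crank '[0,0,20,0,0,-10,30, 0,0,40,0,0,-20,30, 0,0,60,0,0,-30,30, 0,0,60,0,0,-40,30, 0,0,60,0,0,-50,30, 0,0,60,0,0,-60,30, 0,0,60,0,0,-70,30, 0,0,60,0,0,-80,30, 0,0,60,0,0,-90,30]' 25
python3 - <<'E'
from h import *
s=st()
for z in (.085,.05):print(go([.4998,-.0214,z],-.296))
E
```

```text
time_s: 13.8
position: [0.5008, -0.0416, 0.1598]
eef_rot: [-0.0, 0.821, 0.571, -0.0]
wrist_force: [-0.1, 0.4, 0.2]
grip_width: 0.0274
13.8 [ 0.5008 -0.0416  0.1598] yaw 1.216 F [-0.14  0.39  0.21] M [ 0.001 -0.043  0.041] g 0.0274
(array([18.6, -7.9, 74.8]), np.float64(86.7))
(array([ 18.6,  -7.9, 109.8]), np.float64(86.7))
```

```bash
python3 -m crank '[18.6,-7.9,20,0,0,-10,30, 18.6,-7.9,40,0,0,-20,30, 18.6,-7.9,60,0,0,-30,30, 18.6,-7.9,60,0,0,-40,30, 18.6,-7.9,60,0,0,-50,30, 18.6,-7.9,60,0,0,-60,30, 18.6,-7.9,70,0,0,-70,30, 18.6,-7.9,75,0,0,-80,30, 18.6,-7.9,75,0,0,-90,30, 18.6,-7.9,75,0,0,-93.3,30]' 25
python3 -m crank '[0,0,20,0,0,0,30, 0,0,35,0,0,0,30, 0,0,35,0,0,0,30, 0,0,35,0,0,0,0, 0,0,35,0,0,0,0, 0,0,35,0,0,0,0]' 25
python3 m.py 6
```

```text
time_s: 15.05
position: [0.5, -0.0214, 0.0848]
eef_rot: [-0.0, 0.149, 0.989, -0.0]
wrist_force: [-0.0, 0.1, 0.4]
grip_width: 0.0275
time_s: 15.8
position: [0.5004, -0.0217, 0.0506]
eef_rot: [0.001, 0.15, 0.989, -0.0]
wrist_force: [-0.0, -2.0, 0.5]
grip_width: 0.009
t16.10 pos [ 0.5004 -0.0216  0.0505] tooltrn -2.582 Mz 0.007(sd0.016) F [-0.3 -2.9  2.9] T 0.031 j6 0.009
```

```bash
sed -i 's/Y0-yaw(s)/(Y0-yaw(s))%np.pi/' m.py
q(){ python3 m.py 6; }
python3 -m crank '[0,0,0.7,0,0,7,0, 0,0,1.4,0,0,14,0, 0,0,1.4,0,0,14,0]' 25 >/dev/null; q
python3 -m crank '[0,0,0.4,0,0,3,0, 0,0,0.4,0,0,3,0]' 25 >/dev/null; q
python3 -m crank '[0,0,0.4,0,0,3,0, 0,0,0.4,0,0,3,0]' 25 >/dev/null; q
python3 -m crank '[0,0,0.4,0,0,3,0, 0,0,0.4,0,0,3,0]' 25 >/dev/null; q
```

```text
t16.77 pos [ 0.5001 -0.0222  0.049 ] tooltrn 0.803 Mz 0.172(sd0.033) F [-1.  -5.5  4.5] T 0.208 j6 0.173
t17.32 pos [ 0.5    -0.0224  0.0487] tooltrn 0.855 Mz 0.176(sd0.035) F [-1.2 -6.5  5. ] T 0.216 j6 0.186
t17.88 pos [ 0.4999 -0.0225  0.0482] tooltrn 0.907 Mz 0.194(sd0.030) F [-1.5 -7.   5.1] T 0.234 j6 0.189
t18.43 pos [ 0.4998 -0.0226  0.0479] tooltrn 0.960 Mz 0.209(sd0.026) F [-1.8 -7.3  5.9] T 0.257 j6 0.210
```

```bash

q(){ python3 m.py 8; }
python3 -m crank '[0,0,0.3,0,0,3,0, 0,0,0.3,0,0,3,0]' 25 >/dev/null; q
python3 -m crank '[0,0,0.3,0,0,2,0, 0,0,0.3,0,0,2,0]' 25 >/dev/null; q
```

```text
t19.07 pos [ 0.4997 -0.0227  0.0477] tooltrn 1.012 Mz 0.247(sd0.014) F [-2.4 -7.4  6.3] T 0.298 j6 0.243
t19.73 pos [ 0.4997 -0.0227  0.0475] tooltrn 1.046 Mz 0.272(sd0.023) F [-2.4 -7.8  7.5] T 0.332 j6 0.264
```

```bash
python3 - <<'E'
from h import *
s=st();s["position"]=np.array([.5001,-.0214,.0465])
for z in (.085,.0495):print(go([.6147,-.1046,z],-.315,s))
E
```

```text
19.73 [ 0.4997 -0.0227  0.0475] yaw 2.353 F [-2.71 -7.68  8.34] M [-1.481  0.29   0.295] g 0.0087
(array([-139.9,   22.5,  -38.3]), np.float64(-27.1))
(array([-139.8,   22.6,   -2.8]), np.float64(-27.1))
```

```bash
python3 -m crank '[0,0,0,0,0,0,30, 0,0,-10,0,0,0,30, 0,0,-38,0,0,-5,30, -40,6.5,-38,0,0,-15,30, -90,14.5,-38,0,0,-22,30, -139.8,22.5,-38,0,0,-27.1,30, -139.8,22.5,-38,0,0,-27.1,30, -139.8,22.5,-20,0,0,-27.1,30, -139.8,22.5,-2.8,0,0,-27.1,30, -139.8,22.5,-2.8,0,0,-27.1,30]' 25
python3 -m crank '[0,0,0,0,0,0,30, 0,0,0,0,0,0,0, 0,0,0,0,0,0,0, 0,0,0,0,0,0,0]' 25
python3 m.py 4
```

```text
time_s: 20.98
position: [0.6125, -0.1039, 0.0481]
eef_rot: [-0.002, 0.158, 0.987, 0.0]
wrist_force: [-0.0, 0.8, 0.2]
grip_width: 0.0272
time_s: 21.48
position: [0.6145, -0.1051, 0.0502]
eef_rot: [0.0, 0.158, 0.987, -0.0]
wrist_force: [-0.5, -0.3, 1.4]
grip_width: 0.0088
t21.68 pos [ 0.6145 -0.105   0.0501] tooltrn 0.576 Mz 0.049(sd0.040) F [-1.  -0.7  3.4] T 0.076 j6 0.041
```

```bash

q(){ python3 m.py 6; }
python3 -m crank '[0,0,0.6,0,0,6.5,0, 0,0,1.2,0,0,13,0, 0,0,1.2,0,0,13,0]' 25 >/dev/null; q
python3 -m crank '[0,0,0.35,0,0,3,0, 0,0,0.35,0,0,3,0]' 25 >/dev/null; q
python3 -m crank '[0,0,0.35,0,0,3,0, 0,0,0.35,0,0,3,0]' 25 >/dev/null; q
python3 -m crank '[0,0,0.3,0,0,3,0, 0,0,0.3,0,0,3,0]' 25 >/dev/null; q
```

```text
t22.35 pos [ 0.6143 -0.1054  0.0487] tooltrn 0.802 Mz 0.162(sd0.019) F [-1.4 -3.5  3.8] T 0.193 j6 0.169
t22.90 pos [ 0.6143 -0.1055  0.0483] tooltrn 0.854 Mz 0.181(sd0.029) F [-1.6 -5.   4.2] T 0.215 j6 0.179
t23.45 pos [ 0.6142 -0.1056  0.0479] tooltrn 0.907 Mz 0.187(sd0.014) F [-2.1 -4.9  4.2] T 0.221 j6 0.184
t24.00 pos [ 0.6141 -0.1057  0.0475] tooltrn 0.959 Mz 0.193(sd0.039) F [-1.9 -5.6  4. ] T 0.224 j6 0.196
```

```bash

q(){ python3 m.py 8; }
python3 -m crank '[0,0,0.35,0,0,3,0, 0,0,0.35,0,0,3,0]' 25 >/dev/null; q
python3 -m crank '[0,0,0.3,0,0,3,0, 0,0,0.3,0,0,3,0]' 25 >/dev/null; q
```

```text
t24.65 pos [ 0.6141 -0.1057  0.0473] tooltrn 1.011 Mz 0.248(sd0.012) F [-2.4 -5.5  4.6] T 0.285 j6 0.229
t25.30 pos [ 0.614  -0.1058  0.0471] tooltrn 1.063 Mz 0.278(sd0.018) F [-2.2 -5.6  5.1] T 0.319 j6 0.265
```

```bash
python3 - <<'E'
from h import *
s=st();s["position"]=np.array([.6147,-.1046,.0467])
for z in (.085,.0495):print(go([.5868,.0016,z],-.30,s))
E
```

```text
25.3 [ 0.614  -0.1058  0.0471] yaw 2.337 F [-2.22 -5.57  5.73] M [-1.02   0.314  0.284] g 0.0089
(array([ 95.9,  53.4, -38.5]), np.float64(-28.9))
(array([95.9, 53.5, -3. ]), np.float64(-28.9))
```

```bash
python3 -m crank '[0,0,0,0,0,0,30, 0,0,-10,0,0,0,30, 0,0,-38,0,0,-5,30, 32,18,-38,0,0,-15,30, 70,39,-38,0,0,-22,30, 95.9,53.4,-38,0,0,-28.9,30, 95.9,53.4,-38,0,0,-28.9,30, 95.9,53.4,-20,0,0,-28.9,30, 95.9,53.4,-3,0,0,-28.9,30, 95.9,53.4,-3,0,0,-28.9,30]' 25 | head -2
python3 -m crank '[0,0,0,0,0,0,30, 0,0,0,0,0,0,0, 0,0,0,0,0,0,0, 0,0,0,0,0,0,0]' 25 | tail -1
q(){ python3 m.py 6; }
q
python3 -m crank '[0,0,0.6,0,0,7,0, 0,0,1.3,0,0,14,0, 0,0,1.3,0,0,14,0]' 25 >/dev/null; q
python3 -m crank '[0,0,0.35,0,0,3,0, 0,0,0.35,0,0,3,0]' 25 >/dev/null; q
python3 -m crank '[0,0,0.35,0,0,3,0, 0,0,0.35,0,0,3,0]' 25 >/dev/null; q
```

```text
time_s: 26.55
position: [0.5855, 0.0009, 0.0482]
grip_width: 0.0087
t27.35 pos [0.5868 0.0013 0.0502] tooltrn 0.560 Mz 0.002(sd0.024) F [-0.1 -0.6  2.2] T 0.020 j6 -0.020
t28.02 pos [0.5866 0.0009 0.0487] tooltrn 0.803 Mz 0.137(sd0.022) F [-0.6 -3.8  3.2] T 0.163 j6 0.145
t28.57 pos [0.5865 0.0008 0.0483] tooltrn 0.855 Mz 0.120(sd0.023) F [-0.8 -5.2  3.8] T 0.151 j6 0.156
t29.12 pos [0.5864 0.0007 0.0479] tooltrn 0.907 Mz 0.157(sd0.021) F [-0.8 -5.1  4. ] T 0.189 j6 0.158
```

```bash

q(){ python3 m.py 8; }
python3 -m crank '[0,0,0.35,0,0,3,0, 0,0,0.35,0,0,3,0]' 25 >/dev/null; q
python3 -m crank '[0,0,0.35,0,0,3,0, 0,0,0.35,0,0,3,0]' 25 >/dev/null; q
```

```text
t29.77 pos [0.5864 0.0006 0.0476] tooltrn 0.960 Mz 0.167(sd0.026) F [-0.6 -5.9  4.4] T 0.202 j6 0.179
t30.43 pos [5.863e-01 5.000e-04 4.730e-02] tooltrn 1.012 Mz 0.204(sd0.023) F [-1.3 -5.9  5.1] T 0.245 j6 0.214
```

```bash

python3 -m crank '[0,0,0.1,0,0,1,0, 0,0,0.1,0,0,1,0]' 25 >/dev/null; python3 m.py 8
python3 - <<'E'
from h import *
s=st();s["position"]=np.array([.5868,.0016,.0467])
for z in (.085,.0495):print(go([.5277,-.1278,z],-.30,s))
E
```

```text
t31.07 pos [5.863e-01 5.000e-04 4.730e-02] tooltrn 1.029 Mz 0.231(sd0.039) F [-1.2 -6.   5.4] T 0.274 j6 0.232
31.07 [5.863e-01 5.000e-04 4.730e-02] yaw 2.37 F [-1.22 -5.39  4.99] M [-1.158  0.098  0.24 ] g 0.0087
(array([ -47.8, -134. ,  -38.1]), np.float64(-27.0))
(array([ -47.8, -134. ,   -2.6]), np.float64(-27.0))
```

Rise ≈ 0.085 on b: snug. On to d.

```bash
python3 -m crank '[0,0,0,0,0,0,30, 0,0,-10,0,0,0,30, 0,0,-38,0,0,-5,30, -16,-45,-38,0,0,-15,30, -35,-98,-38,0,0,-22,30, -47.8,-134,-38,0,0,-27,30, -47.8,-134,-38,0,0,-27,30, -47.8,-134,-20,0,0,-27,30, -47.8,-134,-2.6,0,0,-27,30, -47.8,-134,-2.6,0,0,-27,30]' 25 | head -2
python3 -m crank '[0,0,0,0,0,0,30, 0,0,0,0,0,0,0, 0,0,0,0,0,0,0, 0,0,0,0,0,0,0]' 25 | tail -1
q(){ python3 m.py 8; }
q
python3 -m crank '[0,0,0.6,0,0,7,0, 0,0,1.3,0,0,14,0, 0,0,1.3,0,0,14,0]' 25 >/dev/null; q
python3 -m crank '[0,0,0.35,0,0,3,0, 0,0,0.35,0,0,3,0]' 25 >/dev/null; q
python3 -m crank '[0,0,0.35,0,0,3,0, 0,0,0.35,0,0,3,0]' 25 >/dev/null; q
```

```text
time_s: 32.33
position: [0.5267, -0.1265, 0.0487]
grip_width: 0.0087
t33.23 pos [ 0.5274 -0.1279  0.05  ] tooltrn 0.560 Mz -0.021(sd0.015) F [0.5 0.7 3.7] T 0.009 j6 -0.005
t34.00 pos [ 0.5272 -0.1283  0.0484] tooltrn 0.804 Mz 0.127(sd0.032) F [-0.1 -2.1  4.3] T 0.161 j6 0.132
t34.65 pos [ 0.5272 -0.1283  0.048 ] tooltrn 0.856 Mz 0.153(sd0.028) F [-0.5 -4.6  4.7] T 0.190 j6 0.149
t35.30 pos [ 0.5271 -0.1284  0.0477] tooltrn 0.909 Mz 0.142(sd0.016) F [-0.3 -5.5  4.8] T 0.180 j6 0.167
```

```bash

q(){ python3 m.py 8; }
python3 -m crank '[0,0,0.35,0,0,3,0, 0,0,0.35,0,0,3,0]' 25 >/dev/null; q
python3 -m crank '[0,0,0.35,0,0,3,0, 0,0,0.35,0,0,3,0]' 25 >/dev/null; q
```

```text
t35.95 pos [ 0.5271 -0.1285  0.0475] tooltrn 0.961 Mz 0.211(sd0.024) F [-1.1 -6.   5.7] T 0.256 j6 0.197Traceback (most recent call last):
  File "m.py", line 6, in <module>
    manip.snapshot("wrist");s=manip.state();A.append([*s["wrist_torque"],*s["wrist_force"],s["joint_torque"][5]])
    ~~~~~~~~~~~~~~^^^^^^^^^
ValueError: 200 camera calls are used up
```

Camera calls are used up; from here I take readings with one-row holds.

```bash
cat > s.py <<'E'
from h import *
s=manip.state();print("%.2f trn %.3f Mz %.3f Fz %.1f j6 %.3f"%(s["time_s"],(Y0-yaw(s))%np.pi,s["wrist_torque"][2],s["wrist_force"][2],s["joint_torque"][5]))
E
for i in 1 2 3 4 5 6; do python3 -m crank '[0,0,0,0,0,0,0]' 25 >/dev/null; python3 s.py; done
```

```text
36.58 trn 1.013 Mz 0.185 Fz 6.1 j6 0.226
36.70 trn 1.013 Mz 0.196 Fz 5.2 j6 0.226
36.83 trn 1.013 Mz 0.203 Fz 6.2 j6 0.226
36.95 trn 1.013 Mz 0.217 Fz 7.1 j6 0.226
37.08 trn 1.013 Mz 0.236 Fz 5.8 j6 0.226
37.20 trn 1.013 Mz 0.203 Fz 6.2 j6 0.226
```

d's torque rise is about 0.08 N m: snug. Release and withdraw.

```bash
python3 -m crank '[0,0,0,0,0,0,30, 0,0,0,0,0,0,30, 0,0,-20,0,0,0,30, 0,0,-60,0,0,0,30, 0,0,-120,0,0,0,30, 0,0,-150,0,0,0,30, 0,0,-150,0,0,0,30]' 25
python3 - <<'E'
from h import *
st();print(manip.hand_in())
E
```

```text
time_s: 38.08
position: [0.5282, -0.1275, 0.1987]
eef_rot: [0.002, 0.369, 0.929, 0.001]
wrist_force: [0.3, 0.3, -1.0]
grip_width: 0.0274
38.08 [ 0.5282 -0.1275  0.1987] yaw 2.386 F [ 0.35  0.28 -1.01] M [ 0.052 -0.169 -0.046] g 0.0274
the job is handed in; nothing more can be done
None
```

I tightened all four wing screws in the order a, c, b, d. The first round took them to about half-way, and the second stopped on each one when it felt snug. I handed the job in at 38 s, with the gripper open and lifted about 13 cm clear.

- **First round:** a wrist picture afterwards put the wings at turns of 0.55 (a), 0.59 (c), 0.56 (b) and 0.56 (d) rad.
- **Second round:** the turning moment rose above free running on each screw. The target was 0.06–0.09 N m.

| Screw | Rise above free running (N m) |
|---|---|
| a | 0.09–0.115 |
| c | 0.075–0.09 |
| b | 0.065–0.085 |
| d | about 0.075–0.08 |

- **Seat contact:** it showed at about the same tool turn, 0.89–0.95 rad, on all four.
- **Screw a is probably a little over the target:** I estimate about 13–17 N on its collar. That is above the 10–15 N snug range at worst, but below the 23 N limit. I did not back it off.
- **Checks that could not be made:** the 200 camera calls ran out while I was reading screw d. I finished it on the joint torque and force readings, and there is no picture of the closed box. I did not check the loads again after the last screw, look at the cover's level at the end, or confirm by picture that the other things on the sill had not moved. The tool stayed above the box after the approach, and no force reading suggested contact with anything else.
- **One measurement was wrong:** the first fit of wing d caught its shadow. I placed d from the other three screws instead, and the grasp confirmed it.

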